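# Gather the nuts in the red corner of the tote

## Robot

A 6-joint arm with a two-finger parallel gripper is mounted at the origin on the work surface. World frame = base frame: x ahead of the robot, y to its left, z up, the work surface at z = 0. Lengths are in m, angles in rad, forces in N, time in s.
With the tool pointing down it reaches from about 0.3 to 0.875 m from the base axis. Payload 6.4 kg.
Tool frame: the origin (TCP) lies midway between the tips of the shut fingers; the grasp point (between the pads) lies 19 mm behind it; z points along the fingers, y is the line along which they close (so a half turn about z gives the same grasp; the last joint's range is limited). The gripper opens to 85 mm and grips with 20 to 120 N. Pads are 22 mm wide; open, the fingers measure 114 mm over their backs; the gripper's body (76 mm by 85 mm) begins 54 mm behind the grasp point. The pads swing forward as they close: fully open they stand 13 mm farther back than shut.
Start: joints at [0.932, 0.181, 1.607, -0, 1.354, -0.206], TCP at [0.241, 0.522, 0.231] pointing down, gripper open.
Joint ranges: [-2.99, 2.99], [-0.89, 2.07], [0.3, 2.58], [-1.14, 4.28], [0, 2.63], [-3.12, 3.12]. Speed limits (rad/s): [2.57, 2.57, 3.01, 3.14, 3.14, 3.14].

## Interface

Orientations are given as a unit quaternion [w, x, y, z].
In Python, from bench import status, camera, ctrl gives the robot as it stands. The module is installed in compiled form; this text tells all that it offers.
- The arm moves only by the shell command python3 -m handwheel 'ROWS'. ROWS is JSON, a list that holds one entry, the list of rows, each a list of 7 numbers: the opening, from -1 (shut) to 1 (fully open), then the shift along the tool's x, y, z in cm, then the turn, a rotation vector about the tool's x, y, z in degrees. A call has 1 to 10 rows; each row is the pose to reach, as a shift and turn from the pose commanded when the call began, along the tool's axes at that moment; what a row does not reach only later rows make up. A row lasts 1/8 s, in which the tool goes at most 62.5 mm and 10.7 degrees, less where a joint would pass 70% of its speed; a pose out of reach is approached as far as the arm can. A call with a gripper value outside its range is refused whole. The fingers move at their own pace and stop on an object; the grip force is fixed at half the most. Time passes only in rows, so rows that repeat a pose let the fingers close. It gives the time, the measured TCP pose, the force, the opening and the grip force at its end, in the units of the state.
- status.get_obs(): the state, without advancing time (a new reading comes with each control period).
- camera(name): name is "side" or "top" or "wrist"; returns a dict with "frame" (400x640x3 uint8, blue, green, red), "depth" (400x640 float32, m along the optical axis (not along the pixel's ray), 0 where there is no reading), "fx", "fy", "cx", "cy" (pixels), "extrinsics" (4x4, takes a point from camera to world coordinates); the wrist camera has in their place "hand_eye" (4x4, takes a point from camera to tool coordinates, whose origin is the TCP and whose axes are the flange's). Camera axes: x right, y down, z forward; pixel columns grow to the right and rows downward; lengths in m; the calibration is good to about 2 mm. A picture is of the moment at which its call begins: read the wrist's pose just before it.
- ctrl.hand_in(): hands the job in; it is judged then, once.
The state is a dict: "time_s": time; "q": joint angles; "dq": joint speeds; "joint_efforts": joint torques, N m; "eef_pos": TCP position; "eef_rot": TCP orientation; "wrist_force": force on the tool from outside, world axes, zero at the start; "torque": the same for the moment, N m; "opening": opening from 0.0 (shut) to 1.0 (fully open); "grasp_force": force on a finger pad.
Only numpy, scipy, OpenCV 4.12 (cv2) and the standard library are available. Lean on these libraries where they do the work, as an engineer would, in place of code of your own. Each camera call takes 0.05 s, during which the arm holds its last target. There are 200 camera calls.

## Task

Put the stray nut from the bench into the blue tote with the other three while the tote still stands on the bench, then lift the tote clear and tilt it down towards its red corner, so that all four nuts slide together into that corner. Finish while still holding the tote in the air, steady and tilted with the red corner lowest and the nuts bunched there; do not put it down or let go. Leave the tape measure, the spray can and the paint tin where they stand.

Things in the scene. Friction and masses are not known exactly. Their poses are not given: they have to be found in the camera images.
- tote: blue plastic tote, 220 mm (x) by 180 mm (y), walls 50 mm high, walls and floor 4 mm thick, 0.3 to 0.45 kg; origin at the centre of its underside, z up. A bar handle on two steel end posts (122 mm high, 36 mm wide, outside the short walls) spans it along x. The corner at +x, +y is red. Smooth inside: nuts start to slide at a tilt of 10 to 15 degrees, along a wall somewhat more
- tote_handle (a point): centre of the wooden bar handle, 110 mm above the tote's underside; the bar runs along the tote's x over its middle, 18 mm wide (flat sides face +y and -y), 24 mm high (98 to 122 mm above the underside), 220 mm long
- tote_corner (a point): the red corner: where the inner floor meets the two inner walls, at +106 mm x, +86 mm y, +4 mm z in the tote's frame
- nut_a_center (a point): one of the three nuts loose in the tote: steel hex nut with a dark hole, 24 mm across flats, 13 mm thick, 33 g, lying flat; the point is its centre (6.5 mm above what it lies on), z along the hole, and x (and every 60 degrees from it about z) square to a pair of flats
- nut_b_center (a point): one of the three nuts loose in the tote: steel hex nut with a dark hole, 24 mm across flats, 13 mm thick, 33 g, lying flat; the point is its centre (6.5 mm above what it lies on), z along the hole, and x (and every 60 degrees from it about z) square to a pair of flats
- nut_c_center (a point): one of the three nuts loose in the tote: steel hex nut with a dark hole, 24 mm across flats, 13 mm thick, 33 g, lying flat; the point is its centre (6.5 mm above what it lies on), z along the hole, and x (and every 60 degrees from it about z) square to a pair of flats
- stray_nut_center (a point): the stray nut, on the bench beside the tote at the start: steel hex nut with a dark hole, 24 mm across flats, 13 mm thick, 33 g, lying flat; the point is its centre (6.5 mm above what it lies on), z along the hole, and x (and every 60 degrees from it about z) square to a pair of flats
- stray_nut: the same stray nut, origin at the centre of its underside
- tape_measure: bystander: yellow tape measure 70 by 40 by 60 mm high, origin at the centre of its underside
- spray_can: bystander: spray can 52 mm in diameter, 150 mm high, origin at the centre of its underside
- paint_tin: bystander: small paint tin 90 mm in diameter, 100 mm high, origin at the centre of its underside

How it is judged:
By the outcome, as a careful person would: the job done as asked, in the order asked, and still so for the second after the job is handed in, while the arm keeps its last pose, push and grip.
It also fails if it takes over 51 s, if anything falls off the work surface, if the arm or the gripper's body presses on something with over 40 N, if the wrist force passes 120 N, or if a joint passes its speed limit or range.

## Working session

There is one attempt and no reset: what is moved stays moved. The work goes in short steps, Python scripts to look and compute and a shell command to move; the robot and the scene stay as the last step left them, time stands still between calls to the robot, and variables do not carry over. Pictures are saved under pics/ and viewed, at most 10 in all, crops included, and the job is handed in when it is done.

```bash
mkdir -p pics
cat > h.py <<'E'
import numpy as np,cv2
from bench import status,camera,ctrl
from scipy.spatial.transform import Rotation as R
def cam(n):
    o=status.get_obs(); c=camera(n)
    if n=="wrist":
        T=np.eye(4);T[:3,:3]=R.from_quat(o["eef_rot"],scalar_first=True).as_matrix();T[:3,3]=o["eef_pos"]
        c["extrinsics"]=T@np.array(c["hand_eye"])
    return c
def ray(c,u,v,z):
    E=np.array(c["extrinsics"]);d=E[:3,:3]@np.array([(u-c["cx"])/c["fx"],(v-c["cy"])/c["fy"],1]);p=E[:3,3]
    return p+d*(z-p[2])/d[2]
def cloud(c):
    v,u=np.mgrid[:400,:640];d=c["depth"];E=np.array(c["extrinsics"])
    P=np.stack([(u-c["cx"])/c["fx"]*d,(v-c["cy"])/c["fy"]*d,d],-1)@E[:3,:3].T+E[:3,3]
    P[d==0]=np.nan
    return P
E
python3 - <<'E'
from h import *
o=status.get_obs();print(o)
for n in("top","side"):
    c=cam(n);cv2.imwrite(f"pics/{n}0.png",c["frame"]);print(np.round(c["extrinsics"],3).tolist(),c["fx"])
E
```

```text
{'time_s': 0.0, 'q': array([ 9.31697400e-01,  1.81535797e-01,  1.60801793e+00, -9.39492923e-06,
        1.35379917e+00, -2.06311784e-01]), 'dq': array([ 0.00082121,  0.00095859,  0.00027659, -0.00010506,  0.00132969,
        0.00036425]), 'joint_efforts': array([ 6.97879059e-04, -4.44882810e+01, -3.51335621e+01, -2.85796132e-04,
        9.18465375e-03, -6.34581156e-06]), 'eef_pos': array([0.24080973, 0.52153128, 0.23038231]), 'eef_rot': array([-3.56869473e-04,  2.14707632e-01,  9.76677971e-01, -8.04538342e-04]), 'wrist_force': array([-0.30136466, -0.68218666,  0.76546753]), 'torque': array([ 0.0469578 , -0.04114015, -0.02283002]), 'grasp_force': 0.0, 'opening': 0.9994548444827291}
[[-0.017, -0.982, 0.187, 0.396], [-1.0, 0.012, -0.027, 0.016], [0.024, -0.188, -0.982, 1.032], [0.0, 0.0, 0.0, 1.0]] 448.9344100365223
[[0.935, -0.256, 0.245, 0.344], [-0.354, -0.641, 0.681, -0.577], [-0.017, -0.724, -0.69, 0.674], [0.0, 0.0, 0.0, 1.0]] 386.63369760957255
```

View pics/top0.png

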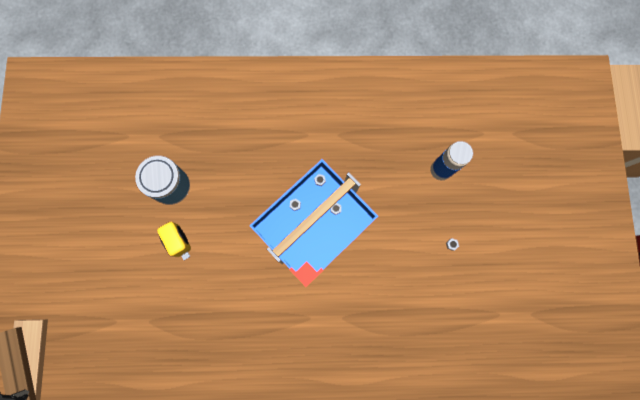

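View pics/side0.png

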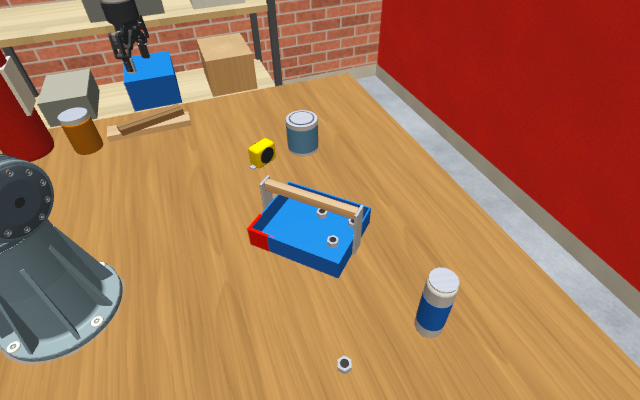

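The top view shows the tote near (314,218) with its red corner at (307,285). The handle runs from (275,253) to (354,182). The stray nut is at (453,244), the can at (460,153), the tin at (158,177) and the tape at (173,239). The side view confirms three nuts in the tote.

Run:
```python
from h import *
c=cam("top");f=c["frame"];P=cloud(c);h=cv2.cvtColor(f,cv2.COLOR_BGR2HSV)
print("nut",ray(c,453,244,.013))
# nut blob: low saturation in window
w=np.zeros((400,640),bool);w[230:260,438:468]=1
m=w&((h[...,1]<90));v,u=np.nonzero(m);print(len(u),u.mean(),v.mean(),ray(c,(u.min()+u.max())/2,(v.min()+v.max())/2,.013), P[244,449:458,2])
# tote
hue=h[...,0];sat=h[...,1]
w[:]=0;w[150:295,240:385]=1
m=w&(((hue>95)&(hue<125)&(sat>150))|(((hue<5)|(hue>174))&(sat>150)))
rim=m&(P[...,2]>.042)&(P[...,2]<.06)
q=P[rim][:,:2].astype(np.float32);r=cv2.minAreaRect(q);print("rim",len(q),r)
hb=w&(P[...,2]>.105)
q=P[hb][:,:2].astype(np.float32);r=cv2.minAreaRect(q);print("handle",len(q),r,np.median(P[hb][:,2]))
a=q-q.mean(0);s=np.linalg.svd(a,full_matrices=False)[2][0];print("dir",s,np.degrees(np.arctan2(s[1],s[0])))
for n,(u,v) in dict(a=(320,180),b=(295,204),c=(336,209)).items(): print(n,ray(c,u,v,.017))
print("red",ray(c,307,286,.05),"can",ray(c,460,153,.15),"tin",ray(c,158,176,.1),"tape",ray(c,172,235,.06))
o=status.get_obs();print(R.from_quat(o["eef_rot"],scalar_first=True).as_matrix().round(3).tolist())
```

```text
nut [ 0.47312282 -0.31190614  0.013     ]
121 452.3223140495868 243.82644628099175 [ 0.47315702 -0.30961017  0.013     ] [0.01301202 0.01345203 0.01271455 0.01420353 0.01469823 0.0138837
 0.01297021 0.01286111 0.01000492]
rim 349 ((0.5251940488815308, 0.005226403474807739), (0.17806756496429443, 0.21961551904678345), 43.11322784423828)
handle 1108 ((0.5263015627861023, 0.005147993564605713), (0.03580043464899063, 0.23206697404384613), 42.7081184387207) 0.12091140526205901
dir [-0.6782021   0.73487544] 132.70331
a [ 0.62516528 -0.01103681  0.017     ]
b [0.56951033 0.04715131 0.017     ]
c [ 0.5567014  -0.04655622  0.017     ]
red [0.38534485 0.02153866 0.05      ] can [ 0.64855404 -0.2958506   0.15      ] tin [0.61893843 0.33319421 0.1       ] tape [0.49789    0.31039039 0.06      ]
[[-0.908, 0.419, -0.001], [0.419, 0.908, -0.001], [0.0, -0.001, -1.0]]
```

```bash
python3 -m handwheel '[[[1,-55.9,-65.8,0,0,0,0],[1,-55.9,-65.8,0,0,0,0],[1,-55.9,-65.8,0,0,0,0],[1,-55.9,-65.8,0,0,0,0],[1,-55.9,-65.8,0,0,0,0],[1,-55.9,-65.8,0,0,0,0],[1,-55.9,-65.8,0,0,0,0],[1,-55.9,-65.8,0,0,0,0],[1,-55.9,-65.8,0,0,0,0],[1,-55.9,-65.8,0,0,0,0]]]'
python3 - <<'E'
from h import *
o=status.get_obs();print(o["q"].round(3),o["eef_rot"].round(3))
c=camera("wrist");print(c["hand_eye"].round(3).tolist(),c["fx"])
M=R.from_quat(o["eef_rot"],scalar_first=True).as_matrix()
print((M.T@(np.array([.473,-.311,.23])-o["eef_pos"])*100).round(2))
E
```

```text
time_s: 1.4
eef_pos: [0.4088, -0.0823, 0.2315]
eef_rot: [0.0, 0.215, 0.977, 0.0]
wrist_force: [1.0, 0.8, 0.4]
opening: 1.0
grasp_force: 0.0
[-0.485 -0.195  1.98   0.     1.356 -1.623] [0.    0.215 0.977 0.   ]
[[-0.0, -0.957, -0.291, 0.074], [1.0, -0.0, 0.0, -0.0], [-0.0, -0.291, 0.957, -0.141], [0.0, 0.0, 0.0, 1.0]] 355.6208067447713
[-15.43 -18.06   0.15]
```

```bash
python3 -m handwheel '[[[1,-15.4,-18.1,0,0,0,0],[1,-15.4,-18.1,0,0,0,0],[1,-15.4,-18.1,0,0,0,0],[1,-15.4,-18.1,0,0,0,0],[1,-15.4,-18.1,8,0,0,0],[1,-15.4,-18.1,8,0,0,0],[1,-15.4,-18.1,8,0,0,0]]]'
cat > n.py <<'E'
from h import *
import sys
c=cam("wrist");f=c["frame"];h=cv2.cvtColor(f,cv2.COLOR_BGR2HSV);P=cloud(c)
X,Y=.473,-.311
m=((P[...,2]>.008)&(P[...,2]<.018)&(np.hypot(P[...,0]-X,P[...,1]-Y)<.03)).astype(np.uint8)
v,u=np.nonzero(m);print(len(u))
cv2.imwrite("pics/nut.png",cv2.resize(f[max(0,v.min()-30):v.max()+30,max(0,u.min()-30):u.max()+30],None,fx=4,fy=4))
k=max(cv2.findContours(m,0,2)[0],key=cv2.contourArea)[:,0]
k=np.array([ray(c,a,b,.013)[:2] for a,b in k]);
r=cv2.minAreaRect((k*1000).astype(np.float32));print("rect",r)
# caliper widths: minimum over angle mod 60
k=cv2.convexHull((k*1000).astype(np.float32))[:,0]
W=[sum(np.ptp(k@[np.cos(t),np.sin(t)]) for t in np.radians([d,d+60,d+120])) /3 for d in range(60)]
print("flat normal",np.argmin(W),min(W),max(W))
o=status.get_obs();M=R.from_quat(o["eef_rot"],scalar_first=True).as_matrix();print(o["q"].round(2))
y=np.degrees(np.arctan2(M[1,1],M[0,1]));print("tool y",y,"pos",o["eef_pos"])
ctr=k.mean(0)/1000;ctr=np.array(r[0])/1000
print("delta tool cm",(M.T@(np.array([*ctr,.004])-o["eef_pos"])*100).round(2))
E
python3 n.py
```

```text
time_s: 2.33
eef_pos: [0.4718, -0.3077, 0.1501]
eef_rot: [-0.002, 0.214, 0.977, 0.001]
wrist_force: [0.1, 0.3, 0.3]
opening: 0.999
grasp_force: 0.0
747
rect ((474.57720947265625, -312.32696533203125), (23.899145126342773, 27.353776931762695), 39.986793518066406)
flat normal 39 24.28193732467012 27.258167039059895
[-0.79  0.24  1.7  -0.    1.2  -1.93]
tool y 65.24830472249968 pos [ 0.47284837 -0.30857204  0.15202292]
delta tool cm [-0.32 -0.27 14.8 ]
```

View pics/nut.png

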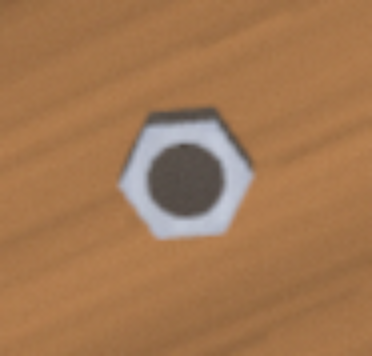

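The picture shows the stray nut with its hole at (185,180), a clean hexagon with two flats along the image's horizontal. I'll turn the tool by +26° and descend.

```bash
python3 -m handwheel '[[[0.3,-0.3,-0.3,8,0,0,10],[0.3,-0.3,-0.3,8,0,0,20],[0.3,-0.3,-0.3,11,0,0,26],[0.3,-0.3,-0.3,13,0,0,26],[0.3,-0.3,-0.3,14,0,0,26],[0.3,-0.3,-0.3,14.8,0,0,26],[0.3,-0.3,-0.3,14.8,0,0,26],[-1,-0.3,-0.3,14.8,0,0,26],[-1,-0.3,-0.3,14.8,0,0,26],[-1,-0.3,-0.3,14.8,0,0,26]]]'
```

```text
time_s: 3.62
eef_pos: [0.4747, -0.3136, 0.0042]
eef_rot: [0.001, 0.429, 0.903, -0.0]
wrist_force: [-0.5, -0.2, 4.7]
opening: 0.263
grasp_force: 59.3
```

```bash
python3 -m handwheel '[[[-1,0,0,0,0,0,0],[-1,0,0,0,0,0,0],[-1,0,0,0,0,0,0],[-1,0,0,0,0,0,0]]]'
```

```text
time_s: 4.12
eef_pos: [0.4747, -0.3136, 0.0042]
eef_rot: [0.001, 0.429, 0.903, -0.0]
wrist_force: [0.0, 0.1, 5.8]
opening: 0.257
grasp_force: 59.4
```

```bash
python3 -m handwheel '[[[-1,0,0,-6,0,0,0],[-1,0,0,-12,0,0,0],[-1,0,0,-18,0,0,0],[-1,24.2,18.1,-18,0,0,-10],[-1,24.2,18.1,-18,0,0,-20],[-1,24.2,18.1,-18,0,0,-30],[-1,24.2,18.1,-18,0,0,-40],[-1,24.2,18.1,-18,0,0,-50],[-1,24.2,18.1,-18,0,0,-60],[-1,24.2,18.1,-18,0,0,-70]]]'
python3 -m handwheel '[[[-1,0,0,0,0,0,-10],[-1,0,0,0,0,0,-20],[-1,0,0,0,0,0,-24],[-1,0,0,0,0,0,-24]]]'
cat > p.py <<'E'
from h import *
o=status.get_obs();M=R.from_quat(o["eef_rot"],scalar_first=True).as_matrix();print(o["q"].round(2),o["opening"],o["eef_pos"])
print("tool y",np.degrees(np.arctan2(M[1,1],M[0,1])))
print("delta",(M.T@(np.array([.463,-.012,.014])-o["eef_pos"])*100).round(2))
E
python3 p.py
python3 -c "
from h import *
cv2.imwrite('pics/side1.png',cam('side')['frame'][100:330,170:430].repeat(2,0).repeat(2,1))"
```

```text
time_s: 5.38
eef_pos: [0.4611, -0.01, 0.1832]
eef_rot: [-0.0, -0.171, 0.985, -0.0]
wrist_force: [-0.1, -0.6, -0.5]
opening: 0.255
grasp_force: 59.0
time_s: 5.88
eef_pos: [0.4611, -0.011, 0.1831]
eef_rot: [-0.0, -0.368, 0.93, 0.0]
wrist_force: [0.4, 0.7, -0.4]
opening: 0.257
grasp_force: 59.0
[-0.28 -0.03  1.93 -0.    1.24 -2.61] 0.25746587970812385 [ 0.46112382 -0.01101359  0.18310738]
tool y 133.16101043668328
delta [-0.07 -0.21 16.91]
```

View pics/side1.png

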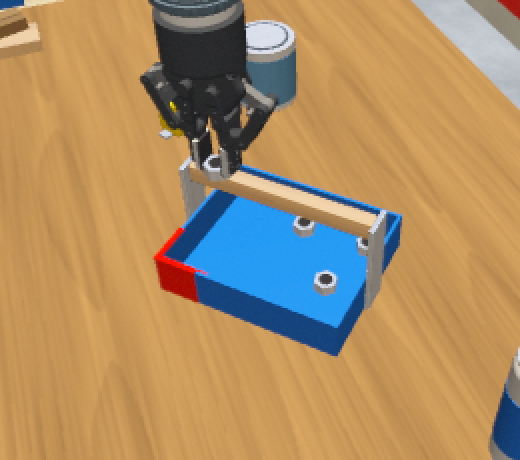

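The side picture shows the nut in the fingers at (215,165). It is above the bar in the image but nearer the camera side, over the red half. I'll lower it.

```bash
python3 -m handwheel '[[[-1,0.2,-0.2,4,0,0,0],[-1,0.2,-0.2,8,0,0,0],[-1,0.2,-0.2,10,0,0,0],[-1,0.2,-0.2,11.5,0,0,0],[-1,0.2,-0.2,12.5,0,0,0],[-1,0.2,-0.2,13.5,0,0,0]]]'
python3 -m handwheel '[[[-1,0,0,1,0,0,0],[-1,0,0,2,0,0,0],[-1,0,0,3,0,0,0],[-1,0,0,3.4,0,0,0],[-1,0,0,3.4,0,0,0]]]'
```

```text
time_s: 6.68
eef_pos: [0.4619, -0.014, 0.0483]
eef_rot: [0.0, -0.368, 0.93, -0.0]
wrist_force: [0.4, 0.5, -0.9]
opening: 0.256
grasp_force: 59.0
time_s: 7.3
eef_pos: [0.4611, -0.0138, 0.014]
eef_rot: [-0.0, -0.368, 0.93, 0.0]
wrist_force: [1.0, 0.5, -0.5]
opening: 0.256
grasp_force: 59.0
```

```bash
python3 -m handwheel '[[[-0.2,0,0,0,0,0,0],[-0.2,0,0,0,0,0,0],[-0.2,0,0,0,0,0,0],[-0.2,0,0,-2,0,0,0],[-0.2,0,0,-5,0,0,0],[-0.2,0,0,-10,0,0,0],[-0.2,0,0,-15,0,0,0],[1,0,0,-20,0,0,0],[1,0,0,-22,0,0,0],[1,0,0,-22,0,0,0]]]'
python3 -c "
from h import *
o=status.get_obs();M=R.from_quat(o['eef_rot'],scalar_first=True).as_matrix();print(M.round(3).tolist(),o['q'].round(2))
cv2.imwrite('pics/side2.png',cam('side')['frame'][100:330,170:430].repeat(2,0).repeat(2,1))
print((M.T@(np.array([.526,.005,.2])-o['eef_pos'])*100).round(2))"
```

```text
time_s: 8.55
eef_pos: [0.4624, -0.0142, 0.2361]
eef_rot: [0.002, -0.368, 0.93, -0.001]
wrist_force: [-0.7, 0.3, -0.3]
opening: 0.993
grasp_force: 0.0
[[-0.729, -0.685, 0.004], [-0.685, 0.729, -0.001], [-0.002, -0.004, -1.0]] [-0.29 -0.09  1.88  0.    1.35 -2.61]
[-5.94 -2.95  3.64]
```

View pics/side2.png

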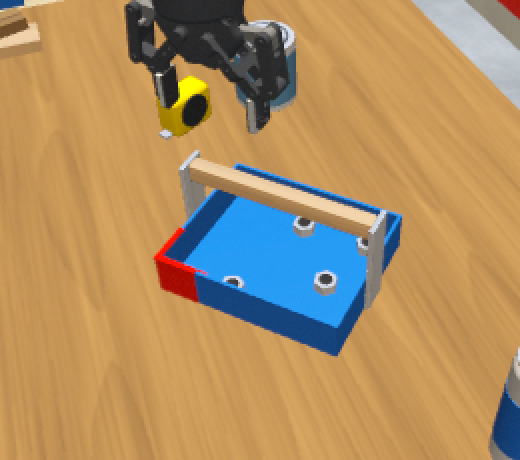

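The stray nut now lies in the tote at (232,283), clear of the others. Next I'll grip the bar.

```bash
python3 -m handwheel '[[[1,-5.9,-4,3.6,0,0,10],[1,-5.9,-4,3.6,0,0,20],[1,-5.9,-4,3.6,0,0,30],[1,-5.9,-4,3.6,0,0,40],[1,-5.9,-4,3.6,0,0,50],[1,-5.9,-4,3.6,0,0,60],[1,-5.9,-4,3.6,0,0,70],[1,-5.9,-4,3.6,0,0,80],[1,-5.9,-4,3.6,0,0,90],[1,-5.9,-4,3.6,0,0,90]]]'
python3 - <<'E'
from h import *
o=status.get_obs();M=R.from_quat(o['eef_rot'],scalar_first=True).as_matrix();print(np.degrees(np.arctan2(M[1,1],M[0,1])),o['q'].round(2))
c=cam("top");P=cloud(c);h=cv2.cvtColor(c["frame"],cv2.COLOR_BGR2HSV);s=h[...,1]
w=np.zeros(s.shape,bool);w[150:295,240:385]=1
m=w&(P[...,2]>.042)&(P[...,2]<.06)&(s>150)
r=cv2.minAreaRect((P[m][:,:2]*1000).astype(np.float32));print(m.sum(),r)
print((M.T@(np.array([.533,-.002,.091])-o['eef_pos'])*100).round(2))
c=cam("wrist");P=cloud(c);m=(P[...,2]>.113)&(P[...,2]<.128)&(np.hypot(P[...,0]-.526,P[...,1])<.125)
q=P[m][:,:2];print("bar",len(q),cv2.minAreaRect((q*1000).astype(np.float32)))
L=(M.T@(np.c_[q,np.full(len(q),.12)]-o['eef_pos']).T).T*100
b=L[np.abs(L[:,0])<6];print("bar y in tool",b[:,1].min(),b[:,1].max(),np.polyfit(b[:,0],b[:,1],1),L[:,0].min(),L[:,0].max())
E
```

```text
time_s: 9.85
eef_pos: [0.5305, -0.0024, 0.1962]
eef_rot: [-0.002, 0.396, 0.918, -0.0]
wrist_force: [0.5, -0.7, -0.5]
opening: 0.997
grasp_force: 0.0
43.291373194921825 [-0.23  0.12  1.75  0.    1.27 -0.98]
22 ((540.2745361328125, -9.721382141113281), (175.00894165039062, 171.96914672851562), 43.65513229370117)
[-0.17  0.23 10.52]
bar 10758 ((528.2584838867188, 4.107261657714844), (35.98387908935547, 232.67074584960938), 42.745487213134766)
bar y in tool -0.6352838287058236 1.2160021041815856 [0.01033723 0.27573604] -11.034468306486344 12.228804073018049
```

```bash
python3 -m handwheel '[[[1,-0.4,0.3,3,0,0,0.6],[1,-0.4,0.3,6,0,0,0.6],[1,-0.4,0.3,8,0,0,0.6],[1,-0.4,0.3,9.5,0,0,0.6],[1,-0.4,0.3,10.5,0,0,0.6],[1,-0.4,0.3,10.5,0,0,0.6],[-1,-0.4,0.3,10.5,0,0,0.6],[-1,-0.4,0.3,10.5,0,0,0.6],[-1,-0.4,0.3,10.5,0,0,0.6],[-1,-0.4,0.3,10.5,0,0,0.6]]]'
python3 -m handwheel '[[[-1,0,0,0,0,0,0],[-1,0,0,0,0,0,0],[-1,0,0,0,0,0,0],[-1,0,0,0,0,0,0],[-1,0,0,0,0,0,0],[-1,0,0,0,0,0,0]]]'
```

```text
time_s: 11.2
eef_pos: [0.537, -0.0036, 0.0939]
eef_rot: [0.0, 0.402, 0.916, 0.0]
wrist_force: [0.4, -1.4, -5.4]
opening: 0.201
grasp_force: 58.8
time_s: 11.95
eef_pos: [0.5369, -0.0036, 0.0938]
eef_rot: [0.0, 0.402, 0.916, 0.0]
wrist_force: [-1.2, -0.0, 6.3]
opening: 0.197
grasp_force: 60.2
```

```bash
python3 -m handwheel '[[[-1,0,0,-0.5,0,0,0],[-1,0,0,-1.5,0,0,0],[-1,0,0,-3,0,0,0],[-1,0,0,-5,0,0,0],[-1,0,0,-7,0,0,0],[-1,0,0,-9,0,0,0],[-1,0,0,-11,0,0,0],[-1,0,0,-13,0,0,0],[-1,0,0,-15,0,0,0],[-1,0,0,-15.5,0,0,0]]]'
python3 -m handwheel '[[[-1,0,0,0,0,0,0],[-1,0,0,0,0,0,0]]]'
cat > t.py <<'E'
from h import *
import sys
o=status.get_obs();print(o["q"].round(2),o["wrist_force"].round(1),o["torque"].round(2))
M=R.from_quat(o['eef_rot'],scalar_first=True).as_matrix();print("tool tilt: x down comp",np.degrees(np.arcsin(-M[2,0])).round(1),"-y down",np.degrees(np.arcsin(M[2,1])).round(1))
c=cam("side");P=cloud(c);h=cv2.cvtColor(c["frame"],cv2.COLOR_BGR2HSV)
b=(h[...,0]>95)&(h[...,0]<125)&(h[...,1]>180)&(np.hypot(P[...,0]-o["eef_pos"][0],P[...,1]-o["eef_pos"][1])<.2)&(P[...,2]>.06)
Q=P[b];
# floor plane by RANSAC with upright-ish normal
rng=np.random.default_rng(0);best=0
for _ in range(400):
    a=Q[rng.choice(len(Q),3)];n=np.cross(a[1]-a[0],a[2]-a[0]);l=np.linalg.norm(n)
    if l<1e-6: continue
    n/=l;n*=np.sign(n[2])
    if n[2]<.6: continue
    k=abs((Q-a[0])@n)<.003
    if k.sum()>best: best=k.sum();K=k;N=n
F=Q[K];N=np.linalg.svd(F-F.mean(0),full_matrices=False)[2][2];N*=np.sign(N[2])
t=M.T@N;print("floor normal in tool",t.round(3),"world",N.round(3),"tilt",np.degrees(np.arccos(N[2])).round(1),"inl",K.sum(),len(Q))
v,u=np.nonzero(b);cv2.imwrite(sys.argv[1],cv2.resize(c["frame"][max(0,v.min()-50):v.max()+30,max(0,u.min()-40):u.max()+40],None,fx=2.5,fy=2.5))
E
python3 t.py pics/l1.png
```

```text
time_s: 13.2
eef_pos: [0.5374, -0.0037, 0.2505]
eef_rot: [0.002, 0.402, 0.916, 0.0]
wrist_force: [0.1, 0.2, -5.5]
opening: 0.199
grasp_force: 58.8
time_s: 13.45
eef_pos: [0.5359, -0.0034, 0.2473]
eef_rot: [-0.001, 0.402, 0.916, -0.0]
wrist_force: [0.4, -0.7, -6.0]
opening: 0.194
grasp_force: 58.8
[-0.23  0.08  1.69 -0.    1.38 -0.97] [ 0.4 -0.7 -6. ] [-0.04  0.04  0.06]
tool tilt: x down comp -0.1 -y down -0.1
floor normal in tool [ 0.002  0.005 -1.   ] world [0.005 0.004 1.   ] tilt 0.3 inl 3391 6275
```

```bash
python3 -m handwheel '[[[-1,0,0,0,-2,-2,0],[-1,0,0,0,-4,-4,0],[-1,0,0,0,-7,-7,0],[-1,0,0,0,-10,-10,0],[-1,0,0,0,-13,-13,0],[-1,0,0,0,-16,-16,0],[-1,0,0,0,-19,-19,0],[-1,0,0,0,-22,-22,0],[-1,0,0,0,-24,-24,0],[-1,0,0,0,-25,-25,0]]]'
python3 -m handwheel '[[[-1,0,0,0,0,0,0],[-1,0,0,0,0,0,0],[-1,0,0,0,0,0,0],[-1,0,0,0,0,0,0],[-1,0,0,0,0,0,0],[-1,0,0,0,0,0,0]]]'
python3 t.py pics/l2.png
```

```text
time_s: 14.75
eef_pos: [0.5353, -0.0031, 0.2467]
eef_rot: [0.282, 0.383, 0.873, 0.11]
wrist_force: [-0.7, 0.5, -5.9]
opening: 0.201
grasp_force: 59.3
time_s: 15.5
eef_pos: [0.5366, -0.0035, 0.2483]
eef_rot: [0.283, 0.383, 0.872, 0.11]
wrist_force: [0.8, 0.2, -5.9]
opening: 0.195
grasp_force: 59.3
[-0.33 -0.33  2.17  0.25  0.72 -1.21] [ 0.8  0.2 -5.9] [-0.1   0.91 -0.01]
tool tilt: x down comp 24.1 -y down 24.1
floor normal in tool [ 0.001  0.004 -1.   ] world [-0.576  0.027  0.817] tilt 35.2 inl 3024 6087
```

View pics/l2.png

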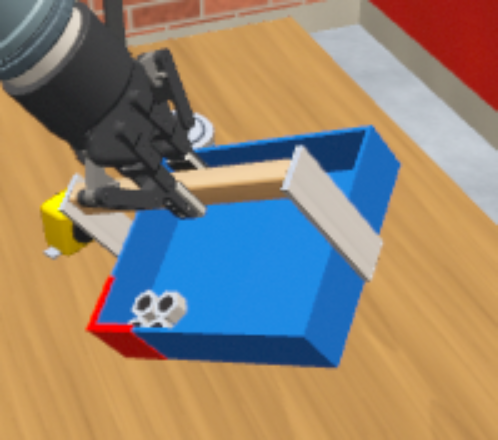

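The tote is tilted 35° without slipping. Nuts are bunched by the red corner, with two clear at (147,302) and (172,305) and two partly hidden at (140,325) and (160,325). I'll confirm from above.

Run:
```python
from h import *
c=cam("top");w=cam("wrist")
a=cv2.resize(c["frame"][190:310,240:380],None,fx=4,fy=4)[:480,:520];b=cv2.resize(w["frame"],(280,175))
o=np.zeros((480,800,3),np.uint8);o[:a.shape[0],:a.shape[1]]=a;o[:175,520:]=b
cv2.imwrite("pics/top3.png",o)
```

```text
(no output)
```

View pics/top3.png

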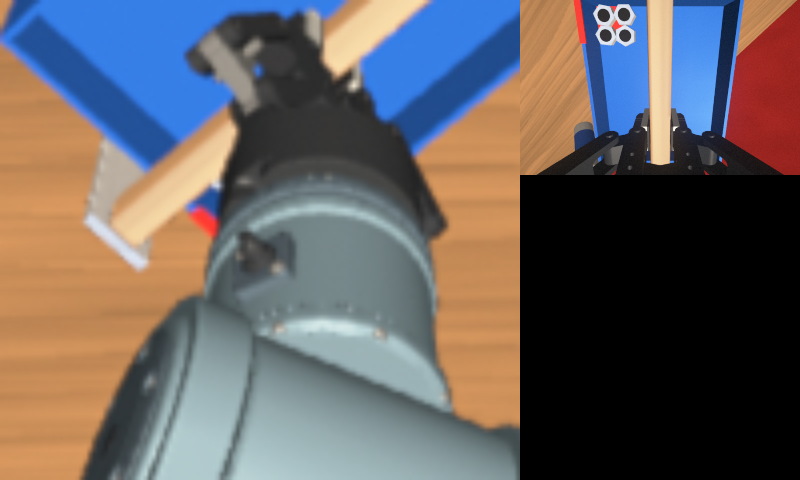

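The wrist inset shows all four nuts in a 2x2 bunch at (605,15), (624,14), (606,36) and (625,37). I'll check that they sit snug in the corner.

Run:
```python
from h import *
o=status.get_obs();M=R.from_quat(o['eef_rot'],scalar_first=True).as_matrix()
c=cam("wrist");P=cloud(c);L=(P-o["eef_pos"])@M*1000
T=np.stack([L[...,0]-10,-L[...,1],94-L[...,2]],-1)   # tote frame, mm
h=cv2.cvtColor(c["frame"],cv2.COLOR_BGR2HSV)
m=(h[...,1]<80)&(T[...,2]>12)&(T[...,2]<24)&(T[...,0]>20)&(T[...,1]>20)&(T[...,1]<92)
n,lab,st,ct=cv2.connectedComponentsWithStats(cv2.morphologyEx(m.astype(np.uint8),2,np.ones((3,3))))
for i in range(1,n):
    if st[i,4]>60: q=T[lab==i];print(st[i],q.min(0).round(),q.max(0).round(),np.median(q,0).round())
cv2.imwrite("pics/w.png",cv2.resize(c["frame"][:120,110:310],None,fx=4,fy=4))
```

```text
[ 167   10   97   96 6742] [57. 33. 12.] [108.  88.  19.] [86. 61. 16.]
```

View pics/w.png

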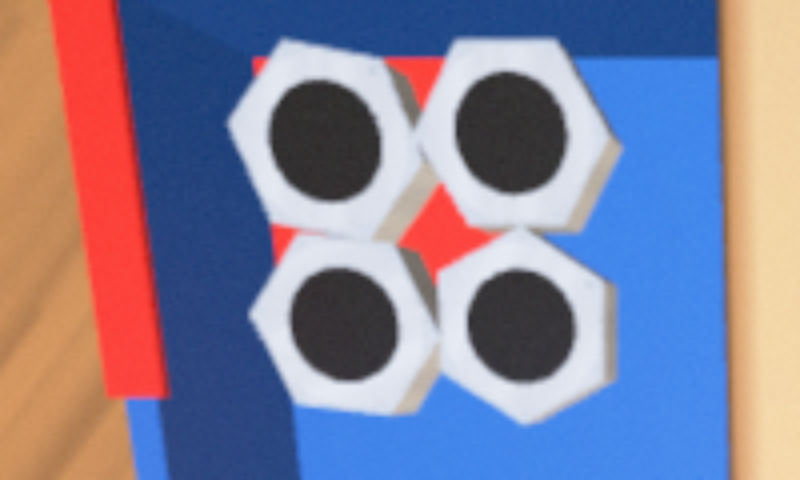

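The close view shows four nuts packed flat against both walls of the red corner.

```bash
python3 -m handwheel '[[[-1,0,0,0,0,0,0],[-1,0,0,0,0,0,0],[-1,0,0,0,0,0,0],[-1,0,0,0,0,0,0]]]'; python3 -c "
from bench import ctrl
print(ctrl.hand_in())"
```

```text
time_s: 16.2
eef_pos: [0.5366, -0.0035, 0.2483]
eef_rot: [0.283, 0.383, 0.872, 0.11]
wrist_force: [-0.2, 1.1, -4.8]
opening: 0.199
grasp_force: 59.3
the job is handed in; nothing more can be done
None
```

I put the stray nut in the tote on the bench, then lifted and tilted it 35°, and handed in at 16.2 s with the tote still held in the air, red corner lowest and all four nuts bunched there; no verdict came back.

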